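Put the second ceramic ball knob away in the deep bin and roll its tally wheel to two

TASK

Pick up the ceramic ball knob from the desk and lower it gently into the deep purple bin, beside the ball knob already in there: keep hold of it until it is down at the bottom of the bin, do not let it drop or bang, and leave the other knob standing where it is. Then roll the ridged tally wheel with a fingertip until the face with two dots is straight up, as there are now two knobs in the bin. Leave the plain drum-shaped knob and everything else on the desk where it is.

Things in the scene. Friction and masses are not known exactly. Their poses are not given: they have to be found in the camera images.
- knob_ball (a point): Centre of the ball of the loose white ceramic drawer knob to be put away. It stands on the desk: a ball 40 mm in diameter above a neck 18 mm thick and a foot 26 mm wide and 4 mm high; 50 mm high in all, about 80 g. This point is on its axis, 30 mm above its underside, where it is widest and best gripped. z along its axis (up when standing).
- mate_ball (a point): The same point (ball centre, 30 mm above its underside) of an identical ceramic ball knob that already stands inside the deep bin, near the middle of the bin's +y end.
- bin: Deep open purple plastic bin, fixed, apart from the tower: outside 140 mm (its x) by 170 mm (its y) by 95 mm high, walls and floor 5 mm thick, with a grey floor plate on soft foam (gives up to 6 mm, about 1.5 N per mm): inside 130 by 160 mm and 79 mm deep, plate's top 16 mm above the underside. Origin at the centre of its underside, z up. The -y half of the bin is empty.
- counter: Tally counter, fixed to the desk: a grey block 110 mm (its x) by 64 mm (its y) by 50 mm high on an aluminium plate 130 by 80 mm; the upper part of a white thumbwheel stands out of its top. Origin at the centre of its underside, z up. The wheel's axle runs along the counter's y.
- wheel_axle (a point): Middle of the thumbwheel, on its axle, 45 mm above the counter's underside. The wheel is 30 mm wide; hub radius 34 mm; eight straight ridges across the rim, 45 degrees apart, 4 mm thick, tips 40 mm from the axle. Between them eight faces with 0, 1, 2, ... 7 black dots. A fingertip can push a ridge along from above. (This point's axes are the counter's.)
- wheel (a joint): Thumbwheel angle, rad. It grows as the wheel's top moves toward the counter's +x. The face with k dots is straight up at k*0.785 (two dots: 1.571); ridges then stand 22.5 degrees either side of the top. Starts between 3.5 and 6 dots; stops at -0.35 and 5.85. Friction (about 1 N at the rim) holds it wherever it is left; no clicks.
- drum_center (a point): Centre of a plain drum-shaped (cylindrical) white ceramic knob, 32 mm in diameter and 36 mm high, loose on the desk. Leave it alone.
- foot: Beige plastic adjustable furniture foot, 42 mm in diameter, with an upright steel stud, 44 mm high; origin under its centre. Leave it alone.
- cam_bolt: Steel cam bolt lying along its x on the desk, 40 mm long, 15 mm thick; origin under its middle. Leave it alone.
- hex_key: Chrome hex key, lying flat, 6 mm thick, long arm 90 mm along its x, short arm 28 mm; origin under the middle of the long arm. Leave it alone.
- mallet: Walnut mallet lying along its x, 245 mm long; head 55 by 90 by 55 mm at its +x end; origin on the desk under the handle. Leave it alone.
- tower: Fixed stacking tower of four small purple bins, 110 by 150 mm and 259 mm high; origin at the centre of its underside. Not used.
There are look-alikes about, which are no part of the job. Of the things like the counter, leave any that is brown or turquoise; of the rest the smaller one is meant.

How it is judged:
On the way, in this order (a step that is already met when the one before it is completed fails the run):
1. the ball knob is held by the fingers down inside the bin, within 15 mm of standing on the bin's floor (x of knob_ball in the frame of bin between -0.065 and 0.065 m and y of knob_ball in the frame of bin between -0.08 and 0.08 m and z of knob_ball in the frame of bin below 0.061 m and contact force between the fingers and knob above 0.3 N), for 0.1 s.
2. after that the thumbwheel is rolled until the two-dot face is up within 0.2 rad, with the ball knob in the bin (x of knob_ball in the frame of bin between -0.065 and 0.065 m and y of knob_ball in the frame of bin between -0.08 and 0.08 m and value of joint wheel between 1.371 and 1.771 rad), for 0.2 s.
At the end, for the whole second after the job is handed in: Ball knob at rest, released, on the bin's floor (ball centre under 55 mm above its underside); the other knob upright (0.2 rad) within 20 mm of its start; wheel still, two-dot face up within 0.2 rad; drum knob, foot, cam bolt, hex key and mallet within 30 mm of their starts (all of step 2 and z of knob_ball in the frame of bin below 0.055 m and linear speed of knob below 0.02 m/s and distance of mate_ball from where it was at the start of the episode below 0.02 m and angle between mate_ball's own z axis and vertical below 0.2 rad and velocity of joint wheel between -0.05 and 0.05 rad/s and distance of each of drum_center, foot, cam_bolt, hex_key, mallet from where it was at the start of the episode below 0.03 m); the robot touches nothing.
It fails at once if the ball knob strikes or presses on the bin with more than 20 N (contact force between knob and bin above 20 N).
It fails at once if the ball knob strikes the other knob with more than 8 N (contact force between knob and mate above 8 N).
It fails at once if the ball knob is let fall (faster than 0.6 m/s while no finger touches it) (linear speed of knob above 0.6 m/s and contact force between the fingers and knob below 0.01 N).
It fails at once if the drum knob, foot, cam bolt, hex key or mallet is moved more than 30 mm (distance of any of drum_center, foot, cam_bolt, hex_key, mallet from where it was at the start of the episode above 0.03 m).
It also fails if it takes over 54 s, if anything falls off the work surface, if the arm or the gripper's body presses on something with over 40 N, if the wrist force passes 120 N, or if a joint passes its speed limit or range.

ROBOT

A 6-joint arm with a two-finger parallel gripper is mounted at the origin on the work surface. World frame = base frame: x ahead of the robot, y to its left, z up, the work surface at z = 0. Lengths are in m, angles in rad, forces in N, time in s.
With the tool pointing down it reaches from about 0.35 to 0.725 m from the base axis. Payload 6 kg.
Tool frame: the origin (TCP) lies on the centre line of the jaws, within the pads' length; the fingertips stand 22 mm ahead of it and the grasp point (between the pads) lies 3 mm ahead of it (arm.finger_overhang is the distance from the TCP to the fingertips, in m); z points along the fingers, y is the line along which they close (so a half turn about z gives the same grasp; the last joint's range is limited). The gripper opens to 85 mm and grips with 20 to 120 N. Pads are 22 mm wide; open, the fingers measure 114 mm over their backs; the gripper's body (76 mm by 85 mm) begins 54 mm behind the grasp point. The pads swing forward as they close: fully open they stand 13 mm farther back than shut.
Start: joints at [1.525, 0.04, 0.085, 0, -1.615, -0.334], TCP at [0.222, 0.557, 0.223] pointing down, gripper open.
Joint ranges: [-2.56, 2.56], [-1.29, 2.01], [-1.08, 1.49], [-3.29, 1.98], [-2.81, -0.18], [-2.99, 2.99]. Speed limits (rad/s): [2.57, 2.57, 3.01, 3.14, 3.14, 3.14].

INTERFACE

Orientations are given as a unit quaternion [x, y, z, w].
In Python, from cell import arm, vision, ticket gives the robot as it stands.
- The arm moves only by the tool drive_tool, never from a script. Its argument "commands" is a list of rows, each a list of 3 entries, a list of its own where there are three numbers: the turn, a rotation vector about the tool's x, y, z in degrees, then the shift along the tool's x, y, z in cm, then the finger opening in cm, from 0 to 8.54. In form: [[[wx, wy, wz], [dx, dy, dz], hand], ...]. A call has 1 to 8 rows; each row is the pose to reach, as a shift and turn from the pose commanded when the call began, along the tool's axes at that moment; what a row does not reach only later rows make up. A row lasts 1/8 s, in which the tool goes at most 62.5 mm and 10.7 degrees, less where a joint would pass 70% of its speed; a pose out of reach is approached as far as the arm can. A call with a gripper value outside its range is refused whole. The fingers move at their own pace and stop on an object; "force" is the grip in N (left out, the last holds). Time passes only in rows, so rows that repeat a pose let the fingers close. It gives the time, the measured TCP pose, the force, the opening and the grip force at its end, in the units of the state.
- arm.get_obs(): the state, without advancing time (a new reading comes with each control period).
- vision.read_camera(name): name is "side" or "top"; returns (picture, depth): 420x560x3 uint8, red, green, blue; 420x560 float32, m along the optical axis (not along the pixel's ray), 0 where there is no reading.
- vision.calibration(name): a dict with "K" (3x3 intrinsics, pixels), "dist_coeffs" ([k1, k2, p1, p2, k3] as OpenCV has them; the pictures are not rectified), "camera_from_world" (4x4, takes a point from world to camera coordinates). Camera axes: x right, y down, z forward; pixel columns grow to the right and rows downward; lengths in m; the calibration is good to about 2 mm. A picture is of the moment at which its call begins. calibration takes no time and is no camera call.
- ticket.sign_off(): hands the job in; it is judged then, once.
The state is a dict: "time": time; "qpos": joint angles; "qd": joint speeds; "tau": joint torques, N m; "ee_pos": TCP position; "ee_rot": TCP orientation; "contact_force": force on the tool from outside, world axes, zero at the start; "moment": the same for the moment, N m; "grip_width": finger opening in m; "grasp_force": force on a finger pad.
Only numpy, scipy, OpenCV 4.12 (cv2) and the standard library are available. Lean on these libraries where they do the work, as an engineer would, in place of code of your own. Each camera call takes 0.05 s, during which the arm holds its last target. There are 200 camera calls.

## Working session

There is one attempt and no reset: what is moved stays moved. The work goes in short steps, Python scripts to look and compute and a tool call to move; the robot and the scene stay as the last step left them, time stands still between calls to the robot, and variables do not carry over. Pictures are saved under pics/ and viewed, at most 10 in all, crops included, and the job is handed in when it is done.

Besides the shell and the picture viewer there is one more tool, called after "Call:" as name(argument=value, ...), one argument or row to a line, values as JSON. drive_tool: Moves the arm, as the interface text tells. Its arguments: {"type":"object","properties":{"commands":{"type":"array","items":{"type":"array"}},"force":{"type":"number"}},"required":["commands"]}

```bash
mkdir -p pics; ls; cat > h.py <<'E'
import numpy as np, cv2
from cell import arm, vision, ticket
def cal(n):
    c=vision.calibration(n); return np.array(c["K"],float),np.array(c["dist_coeffs"],float),np.array(c["camera_from_world"],float)
def cast(n,uv,z):
    K,d,T=cal(n); p=cv2.undistortPoints(np.array(uv,float).reshape(-1,1,2),K,d).reshape(-1,2)
    R=T[:3,:3];o=-R.T@T[:3,3]; r=np.c_[p,np.ones(len(p))]@R
    return o+r*((z-o[2])/r[:,2])[:,None]
def cloud(n,depth):
    K,d,T=cal(n);h,w=depth.shape;u,v=np.meshgrid(np.arange(w),np.arange(h))
    p=cv2.undistortPoints(np.stack([u,v],-1).reshape(-1,1,2).astype(float),K,d).reshape(-1,2)
    P=np.c_[p,np.ones(len(p))]*depth.reshape(-1,1)
    return ((P-T[:3,3])@T[:3,:3]).reshape(h,w,3)
def snap(n,tag):
    im,de=vision.read_camera(n); cv2.imwrite(f"pics/{tag}.png",im[:,:,::-1]); np.savez(f"/tmp/{tag}.npz",im=im,de=de); return im,de
E
python3 - <<'E'
from h import *
for n in("top","side"):
    snap(n,n+"0"); K,d,T=cal(n);print(n,K[0,0],-T[:3,:3].T@T[:3,3],T[2,:3])
print(arm.get_obs(),arm.finger_overhang)
E
```

```text
pics
top 443.7056180893379 [0.18268493 0.02539635 1.8013368 ] [ 0.21557858 -0.00385633 -0.97647888]
side 534.2614835344009 [0.39277044 1.24200649 1.44345719] [ 0.08249826 -0.66197083 -0.74497561]
{'time': 0.1, 'qpos': array([ 1.52468219e+00,  4.07681704e-02,  8.39269962e-02, -4.21835558e-04,
       -1.61549360e+00, -3.33699127e-01]), 'qd': array([ 0.00051757, -0.00189259,  0.00106071,  0.00163561,  0.00027666,
        0.00023825]), 'tau': array([-5.79806627e-03, -3.69346261e+01,  3.48283410e+01,  6.95196971e+00,
       -4.63195844e-03,  3.49867634e-06]), 'ee_pos': array([0.22226272, 0.55698924, 0.22237575]), 'ee_rot': array([ 9.82023300e-01, -1.88758052e-01, -9.83118522e-05,  7.91479795e-04]), 'contact_force': array([-0.17171566, -0.96082029, -0.57834616]), 'moment': array([-0.02252648,  0.01711285, -0.04148601]), 'grasp_force': 0.0, 'grip_width': 0.08524517225471318} 0.022
```

View pics/top0.png

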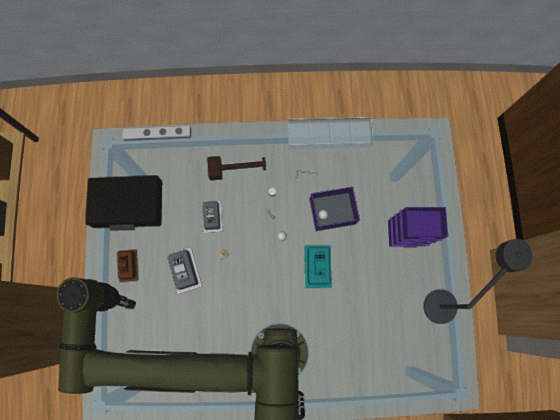

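View pics/side0.png

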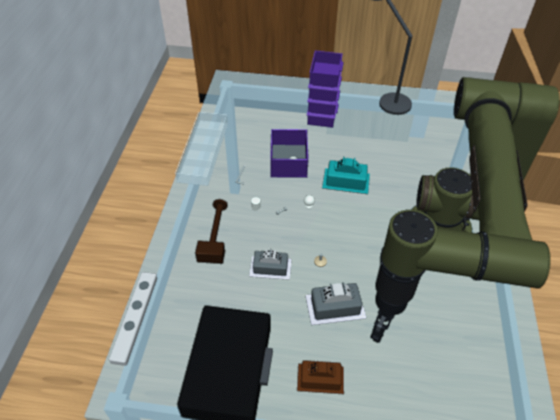

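The grey counters are at top (211,215), small, and (183,268), large. The bin is at top (334,208) with its mate knob near (323,214). The white knobs are at top (272,191) and (282,236), which are (256,203) and (309,201) in the side view. I'll zoom in to tell them apart.

```bash
python3 - <<'E'
from h import *
t=np.load("/tmp/top0.npz");s=np.load("/tmp/side0.npz")
def c(im,x,y,w,h):return cv2.resize(im[y:y+h,x:x+w,::-1],(400,300),interpolation=cv2.INTER_CUBIC)
o=np.vstack([np.hstack([c(t["im"],255,180,60,45+20-20),c(s["im"],235,180,100,75)]),np.hstack([c(t["im"],185,190,60,45),c(s["im"],235,235,80,60)])])
cv2.imwrite("pics/z0.png",o)
for n,d in(("top",t),("side",s)):
    im=d["im"];W=cloud(n,d["de"])
    hsv=cv2.cvtColor(im,cv2.COLOR_RGB2HSV)
    # white things
    m=((hsv[...,1]<40)&(hsv[...,2]>(190))).astype(np.uint8)
    k,l,st,ce=cv2.connectedComponentsWithStats(m)
    for i in range(1,k):
        if 15<st[i,4]<400:
            q=W[l==i]; print(n,"white",st[i],ce[i].round(1),np.median(q,0).round(3),q[:,2].max().round(3))
    m=((hsv[...,0]>125)&(hsv[...,0]<150)&(hsv[...,1]>120)).astype(np.uint8)
    k,l,st,ce=cv2.connectedComponentsWithStats(m)
    for i in range(1,k):
        if st[i,4]>100:
            q=W[l==i];print(n,"purple",st[i]); r=q[(q[:,2]>.088)&(q[:,2]<.102)].astype(np.float32)
            if len(r)>30:
                b=cv2.minAreaRect(r[:,:2]);print(b,np.median(r,0))
E
```

```text
top white [269 188   6   7  26] [271.8 190.9] [0.646 0.007 0.037] 0.045
top purple [337 187  22  38 152]Traceback (most recent call last):
  File "<stdin>", line 21, in <module>
cv2.error: OpenCV(4.12.0) /io/opencv/modules/imgproc/src/convhull.cpp:143: error: (-215:Assertion failed) total >= 0 && (depth == CV_32F || depth == CV_32S) in function 'convexHull'
```

View pics/z0.png

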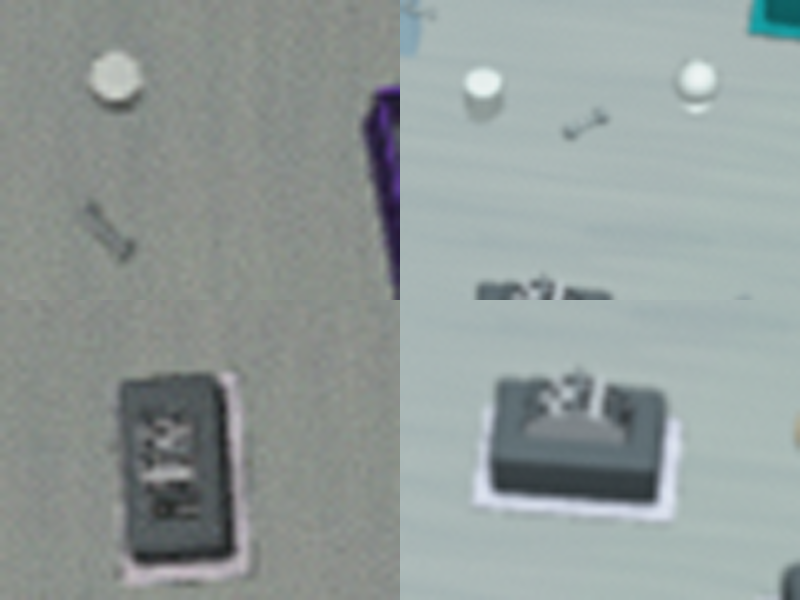

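Side view crops: the round knob with a visible foot is the one at side (309,201) / top (282,236). The flat-topped drum is at side (256,203) / top (272,191). Next I'll measure.

```bash
python3 - <<'E'
from h import *
def big(p,s,w=80,h=60):
    x,y=int(p[0]-w/2),int(p[1]-h/2)
    return cv2.resize(s[y:y+h,x:x+w,::-1],(400,300),interpolation=cv2.INTER_CUBIC)
def blob(n,im,W,c,r,f):
    y0,x0=c[1]-r,c[0]-r; g=im[y0:y0+2*r,x0:x0+2*r].min(2).astype(float)
    bg=np.median(g); m=((g>bg+f)).astype(np.uint8)
    k,l,st,ce=cv2.connectedComponentsWithStats(m); i=1+np.argmax(st[1:,4]); return ce[i]+[x0,y0],st[i]
rects={}
for n,bc in(("top",(282,236)),("side",(309,201))):
    d=np.load(f"/tmp/{n}0.npz");im=d["im"];W=cloud(n,d["de"])
    p,st=blob(n,im,W,bc,9,12);print(n,"ball",p,st,cast(n,[p],.03))
    hsv=cv2.cvtColor(im,cv2.COLOR_RGB2HSV)
    pur=(hsv[...,0]>122)&(hsv[...,0]<155)&(hsv[...,1]>90)
    box=np.zeros(pur.shape,bool); 
    if n=="top": box[180:240,300:368]=1
    else: box[120:185,262:315]=1
    m=pur&box; r=W[m&(W[...,2]>.088)&(W[...,2]<.103)].astype(np.float32)
    print("binrim3d",len(r),cv2.minAreaRect(r[:,:2]))
    cs,_=cv2.findContours(m.astype(np.uint8),0,2);hull=cv2.convexHull(np.vstack(cs))
    if n=="top":
        ap=cv2.approxPolyDP(hull,4,True).reshape(-1,2);print("hull",ap.tolist(),cast(n,ap,.095)[:,:2].round(3).tolist())
    # mate
    inside=(W[...,2]>.045)&(W[...,2]<.085)&box&~pur
    # counter block
    box=np.zeros(pur.shape,bool)
    if n=="top": box[190:240,195:230]=1
    else: box[240:285,245:300]=1
    for lo,hi in((.042,.057),(.062,.095)):
        r=W[box&(W[...,2]>lo)&(W[...,2]<hi)].astype(np.float32)
        print("cnt",lo,len(r),np.median(r,0),cv2.minAreaRect(r[:,:2]))
    # plate
    g=(im.min(2)>185)&box
    print("plate px",g.sum())
t=np.load("/tmp/top0.npz")["im"];s=np.load("/tmp/side0.npz")["im"]
cv2.imwrite("pics/z1.png",np.vstack([np.hstack([big((334,210),t),big((290,153),s)]),np.hstack([big((211,212),t,28,21),big((271,258),s,36,27)])]))
E
```

```text
top ball [280.66666667 235.80555556] [ 5  6  7  7 36] [[ 0.45890479 -0.02181811  0.03      ]]Traceback (most recent call last):
  File "<stdin>", line 19, in <module>
cv2.error: OpenCV(4.12.0) /io/opencv/modules/imgproc/src/convhull.cpp:143: error: (-215:Assertion failed) total >= 0 && (depth == CV_32F || depth == CV_32S) in function 'convexHull'
```

```bash
cat > m.py <<'E'
from h import *
def mar(r): return cv2.minAreaRect(np.ascontiguousarray(r[:,:2],dtype=np.float32)) if len(r)>4 else None
def big(p,s,w=80,h=60):
    x,y=int(p[0]-w/2),int(p[1]-h/2)
    return cv2.resize(s[y:y+h,x:x+w,::-1],(400,300),interpolation=cv2.INTER_CUBIC)
def blob(im,c,r,f):
    y0,x0=c[1]-r,c[0]-r; g=im[y0:y0+2*r,x0:x0+2*r].min(2).astype(float)
    m=((g>np.median(g)+f)).astype(np.uint8)
    k,l,st,ce=cv2.connectedComponentsWithStats(m); i=1+np.argmax(st[1:,4]); return ce[i]+[x0,y0],st[i]
E
python3 - <<'E'
from m import *
for n,bc in(("top",(282,236)),("side",(309,201))):
    d=np.load(f"/tmp/{n}0.npz");im=d["im"];W=cloud(n,d["de"]);Z=W[...,2]
    p,st=blob(im,bc,9,12);print(n,"ball",p,st,cast(n,[p],.03))
    hsv=cv2.cvtColor(im,cv2.COLOR_RGB2HSV)
    pur=(hsv[...,0]>118)&(hsv[...,0]<160)&(hsv[...,1]>80)
    box=np.zeros(pur.shape,bool)
    if n=="top": box[180:240,300:368]=1
    else: box[120:185,262:315]=1
    m=pur&box
    print("pur",m.sum(),np.percentile(Z[m],[0,25,50,75,95,100]).round(3),mar(W[m&(Z>.086)&(Z<.105)]))
    cs,_=cv2.findContours(m.astype(np.uint8),0,2);hull=cv2.convexHull(np.vstack(cs))
    ap=cv2.approxPolyDP(hull,4,True).reshape(-1,2);print("hull",ap.tolist(),cast(n,ap,.095)[:,:2].round(3).tolist())
    box[:]=0
    if n=="top": box[190:240,195:230]=1
    else: box[240:285,245:300]=1
    for lo,hi in((.042,.057),(.065,.095)):
        r=W[box&(Z>lo)&(Z<hi)]
        print("cnt",lo,len(r),np.median(r,0).round(3),mar(r))
t=np.load("/tmp/top0.npz")["im"];s=np.load("/tmp/side0.npz")["im"]
cv2.imwrite("pics/z1.png",np.vstack([np.hstack([big((334,210),t),big((290,153),s)]),np.hstack([big((211,212),t,28,21),big((271,258),s,36,27)])]))
E
```

```text
top ball [280.66666667 235.80555556] [ 5  6  7  7 36] [[ 0.45890479 -0.02181811  0.03      ]]
pur 634 [0.008 0.047 0.071 0.091 0.099 1.801] ((0.5585037469863892, -0.2388676553964615), (0.1415061056613922, 0.1723339855670929), 7.672884941101074)
hull [[352, 187], [358, 220], [316, 229], [312, 193]] [[0.636, -0.313], [0.501, -0.327], [0.471, -0.159], [0.616, -0.151]]
cnt 0.042 246 [0.548 0.253 0.05 ] ((0.5524505376815796, 0.25863105058670044), (0.11159210652112961, 0.06064417585730553), 3.578465223312378)
cnt 0.065 100 [0.552 0.259 0.074] ((0.5513902902603149, 0.2590193450450897), (0.06348179280757904, 0.026494260877370834), 5.534521579742432)
side ball [309.24137931 198.79310345] [ 5  3  9  8 58] [[ 0.45930249 -0.0306078   0.03      ]]
pur 1309 [-0.004  0.03   0.054  0.077  0.094  1.443] ((0.5595017671585083, -0.23709295690059662), (0.13534753024578094, 0.17942757904529572), 8.577086448669434)
hull [[314, 120], [306, 176], [271, 176], [271, 130]] [[0.481, -0.387], [0.479, -0.078], [0.601, -0.06], [0.638, -0.304]]
cnt 0.042 361 [0.554 0.275 0.049] ((0.5557917952537537, 0.2624996304512024), (0.1085091084241867, 0.06733594834804535), 2.446578025817871)
cnt 0.065 173 [0.555 0.263 0.074] ((0.5554576516151428, 0.26027509570121765), (0.0575152225792408, 0.036896683275699615), 6.863559246063232)
```

View pics/z1.png

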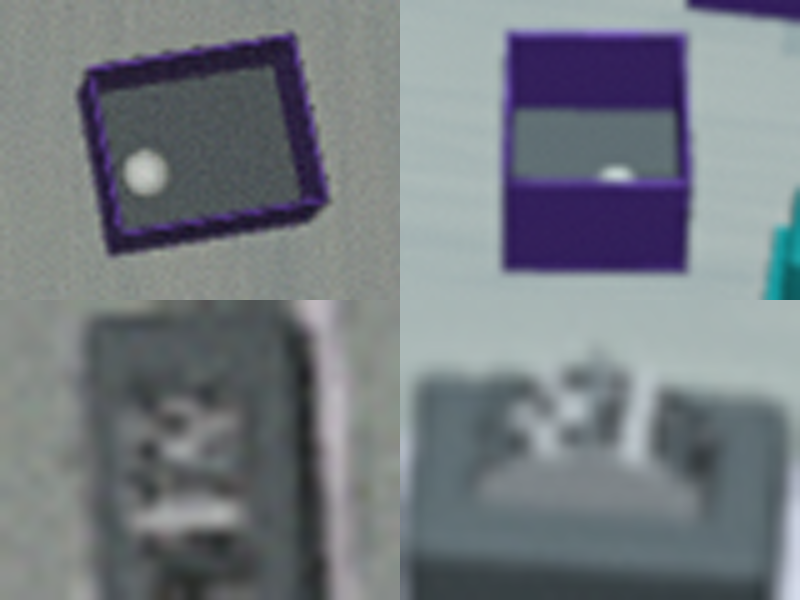

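The top view shows the mate knob at the left (+y) end of the bin, crop (145,172). The wheel faces need unwrapping, so I'll do that and refine the ball.

```bash
cat >> m.py <<'E'
def strip(n,im,C=(.554,.260),yaw=np.radians(3.5),r=.0345):
    K,d,T=cal(n);th=np.radians(np.arange(80,-81,-1));w=np.linspace(-.018,.018,40)
    tt,ww=np.meshgrid(th,w);ex=np.array([np.cos(yaw),np.sin(yaw),0]);ey=np.array([-ex[1],ex[0],0])
    P=np.array([C[0],C[1],.045])+r*np.sin(tt)[...,None]*ex+r*np.cos(tt)[...,None]*[0,0,1]+ww[...,None]*ey
    uv,_=cv2.projectPoints(P.reshape(-1,3),cv2.Rodrigues(T[:3,:3])[0],T[:3,3],K,d)
    uv=uv.reshape(40,-1,2).astype(np.float32)
    return cv2.resize(cv2.remap(im,uv[...,0],uv[...,1],cv2.INTER_CUBIC)[...,::-1],(161*4,200))
E
python3 - <<'E'
from m import *
S=[]
for n,bc in(("top",(282,236)),("side",(309,201))):
    d=np.load(f"/tmp/{n}0.npz");W=cloud(n,d["de"]);Z=W[...,2]
    q=W[bc[1]-10:bc[1]+12,bc[0]-10:bc[0]+10].reshape(-1,3);q=q[(q[:,2]>.02)&(q[:,2]<.07)]
    print(n,len(q),q.mean(0),q.min(0),q.max(0))
    S.append(strip(n,d["im"]))
cv2.imwrite("pics/s0.png",np.vstack(S))
E
```

```text
top 75 [ 0.45693675 -0.02376718  0.04337192] [ 0.43911487 -0.04360833  0.02619537] [ 0.47757214 -0.00661682  0.05732708]
side 92 [ 0.45982119 -0.0173573   0.03895757] [ 0.44133975 -0.04218739  0.0223736 ] [ 4.78305199e-01 -1.48738088e-04  5.63011703e-02]
```

View pics/s0.png

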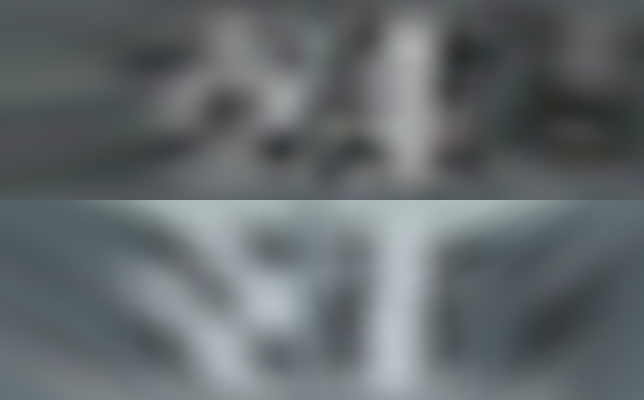

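The unwrapped strip shows a five-like face (corners plus centre) at about +25°. At about -20° there is a face with two dense dot columns, probably six. That makes the wheel about 5.5 dots with counter +x along world +x, and I'll verify that while rolling. First I'll move to the ball.

Call:
drive_tool(
  commands=[
    [[0,0,7],[5.4,5.6,0],8],
    [[0,0,14],[10.8,11.2,0],8],
    [[0,0,21],[16.2,16.8,0],8],
    [[0,0,28],[21.6,22.4,0],8],
    [[0,0,35],[27,28,0],8],
    [[0,0,43],[32.4,33.6,1],8],
    [[0,0,51],[38,39.4,3],8],
    [[0,0,60],[43.5,45.2,5],8],
  ],
  force=25,
)

```text
time: 1.1
ee_pos: [0.4107, 0.0942, 0.198]
ee_rot: [0.755, -0.656, 0.0, -0.001]
contact_force: [-0.0, 0.4, -0.5]
grip_width: 0.0802
grasp_force: 0.0
```

Call:
drive_tool(
  commands=[
    [[0,0,0],[0,0,0],8],
    [[0,0,0],[0,0,0],8],
  ],
)

```text
time: 1.35
ee_pos: [0.4103, 0.0958, 0.198]
ee_rot: [0.756, -0.655, -0.0, 0.0]
contact_force: [-0.5, 1.4, -0.0]
grip_width: 0.0801
grasp_force: 0.0
```

Call:
drive_tool(
  commands=[
    [[0,0,0],[5,-1.2,0],8],
    [[0,0,0],[10,-2.4,2],8],
    [[0,0,0],[12.6,-3,4],8],
    [[0,0,0],[12.6,-3,7],8],
    [[0,0,0],[12.6,-3,10],8],
    [[0,0,0],[12.6,-3,13],8],
    [[0,0,0],[12.6,-3,15.5],8],
    [[0,0,0],[12.6,-3,16.7],8],
  ],
)

```text
time: 2.35
ee_pos: [0.4576, -0.023, 0.0299]
ee_rot: [0.757, -0.653, -0.001, 0.001]
contact_force: [0.5, -0.7, 0.2]
grip_width: 0.0804
grasp_force: 0.0
```

```bash
python3 - <<'E'
from m import *
S=[]
for n,c in(("top",(282,232)),("side",(309,195))):
    im,_=snap(n,n+"1"); S.append(big(c,im))
cv2.imwrite("pics/g1.png",np.hstack(S)); print(arm.get_obs()["ee_pos"])
E
```

```text
[ 0.45763033 -0.0234597   0.03026444]
```

View pics/g1.png

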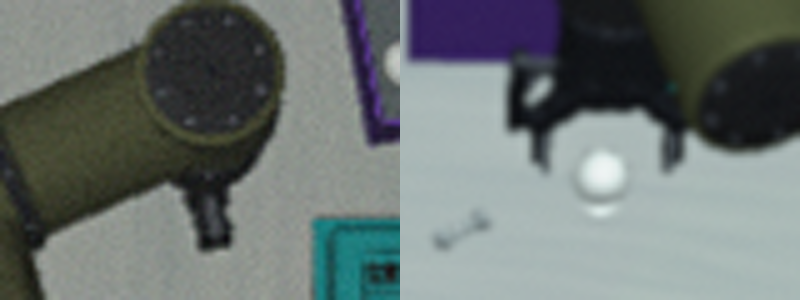

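The side view shows the ball centred between the fingers, crop (600,175), with tips at (540,170) and (675,165). I'll close and lift.

Call:
drive_tool(
  commands=[
    [[0,0,0],[0,0,0.2],3],
    [[0,0,0],[0,0,0.2],3],
    [[0,0,0],[0,0,0.2],3],
    [[0,0,0],[0,0,0.2],3],
    [[0,0,0],[0,0,0.2],3],
    [[0,0,0],[0,0,0.2],3],
    [[0,0,0],[0,0,-1],3],
    [[0,0,0],[0,0,-3],3],
  ],
  force=30,
)

```text
time: 3.45
ee_pos: [0.4573, -0.0246, 0.0609]
ee_rot: [0.756, -0.655, -0.001, 0.001]
contact_force: [-0.6, -0.2, -0.5]
grip_width: 0.0318
grasp_force: 28.0
```

```bash
python3 - <<'E'
from m import *
im,_=snap("side","side2"); p=(309,193)
cv2.imwrite("pics/g2.png",cv2.resize(big(p,im,60,45),(640,480)))
K,d,T=cal("side");e=arm.get_obs()["ee_pos"]
print(e,cv2.projectPoints(np.array([e,e-[0,0,.022]]),cv2.Rodrigues(T[:3,:3])[0],T[:3,3],K,d)[0].squeeze())
E
```

```text
[ 0.45914523 -0.02457337  0.06454309] [[309.56262622 193.47796323]
 [309.27298962 197.68391014]]
```

View pics/g2.png

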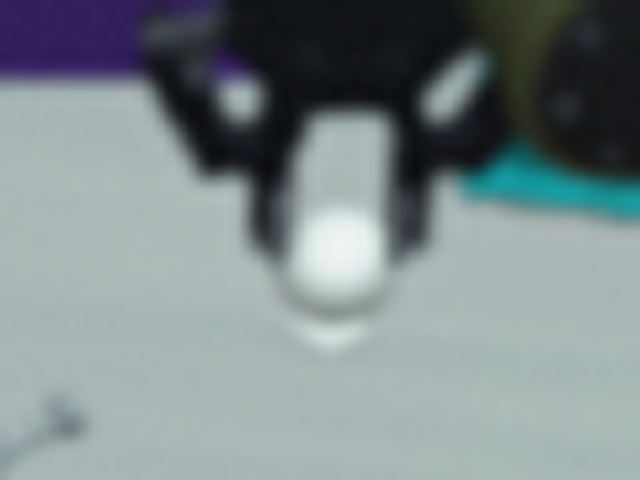

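The ball is lifted with the fingers: its centre is at side (310.7,194), and was at row 200. The reported width of 32 mm is odd, so I'll check that it's stable.

Call:
drive_tool(
  commands=[
    [[0,0,0],[0,0,-1],3],
    [[0,0,0],[0,0,-2],3],
    [[0,0,0],[0,0,-2],3],
    [[0,0,0],[0,0,-2],3],
  ],
  force=30,
)

```text
time: 4.0
ee_pos: [0.4579, -0.0244, 0.0806]
ee_rot: [0.756, -0.654, -0.0, 0.0]
contact_force: [-0.6, -0.4, -1.2]
grip_width: 0.0317
grasp_force: 28.0
```

```bash
python3 - <<'E'
from m import *
o=arm.get_obs();print(o["ee_pos"],o["grip_width"],o["grasp_force"],o["contact_force"],o["moment"])
im,de=snap("side","side3");p=(310,187)
W=cloud("side",de)[p[1]-16:p[1]+18,p[0]-14:p[0]+14].reshape(-1,3);c=im[p[1]-16:p[1]+18,p[0]-14:p[0]+14].reshape(-1,3)
q=W[(c.min(1)>195)&(W[:,2]>.03)];print(len(q),q.mean(0),q.min(0),q.max(0))
# sphere centre: fit with R=20mm
from scipy.optimize import least_squares
q=W[(c.min(1)>170)&(W[:,2]>.04)&(W[:,2]<.13)]
f=least_squares(lambda x:np.linalg.norm(q-x,axis=1)-.02,q.mean(0)-[0,.01,.01],loss="soft_l1",f_scale=.003);print(len(q),f.x,f.cost)
E
```

```text
[ 0.45787157 -0.02437229  0.08064574] 0.03174380174695209 27.969003855250776 [-0.63461059 -0.39396805 -1.15904509] [-0.06432017  0.01805505  0.02517912]
52 [ 0.45737806 -0.01784814  0.08835525] [ 0.44463043 -0.0335487   0.04803092] [ 0.46924705 -0.00376438  0.10641341]
81 [ 0.45746214 -0.02527643  0.07614036] 0.0004772597540067362
```

Grip is stable. Lift and carry over the bin.

Call:
drive_tool(
  commands=[
    [[0,0,0],[0,0,-2],3],
    [[0,0,0],[0,0,-5],3],
    [[0,0,0],[2,-0.5,-8],3],
    [[0,0,0],[5,-1.3,-10.5],3],
    [[0,0,0],[8.5,-2.2,-10.5],3],
    [[0,0,0],[12,-3.1,-10.5],3],
    [[0,0,0],[16,-4.2,-10.5],3],
    [[0,0,0],[20,-5.2,-10.5],3],
  ],
)

```text
time: 5.05
ee_pos: [0.5386, -0.2161, 0.1855]
ee_rot: [0.756, -0.654, -0.0, 0.0]
contact_force: [0.5, 0.4, -0.2]
grip_width: 0.0315
grasp_force: 27.9
```

Call:
drive_tool(
  commands=[
    [[0,0,0],[3.5,-0.9,0],3],
    [[0,0,0],[5.5,-1.4,0],3],
    [[0,0,0],[6.6,-1.7,0],3],
    [[0,0,0],[6.6,-1.7,0],3],
    [[0,0,0],[6.6,-1.7,0],3],
  ],
)

```text
time: 5.68
ee_pos: [0.5645, -0.277, 0.1863]
ee_rot: [0.756, -0.654, 0.0, -0.0]
contact_force: [0.0, 0.1, -0.6]
grip_width: 0.0318
grasp_force: 28.0
```

```bash
python3 - <<'E'
from m import *
o=arm.get_obs();print(o["ee_pos"],o["ee_rot"],o["grip_width"],o["contact_force"])
im,de=snap("side","side4");W=cloud("side",de)
K,d,T=cal("side");e=o["ee_pos"]
print(cv2.projectPoints(np.array([e]),cv2.Rodrigues(T[:3,:3])[0],T[:3,3],K,d)[0])
t,_=snap("top","top4")
cv2.imwrite("pics/g4.png",np.hstack([big((290,145),im),big((334,210),t)]))
E
```

```text
[ 0.56451794 -0.27703786  0.18631549] [ 7.56297935e-01 -6.54227353e-01  3.09802888e-05 -5.14083298e-05] 0.03178467257859983 [ 0.01621043  0.0526881  -0.59478346]
[[[289.56736117 117.64084365]]]
```

View pics/g4.png

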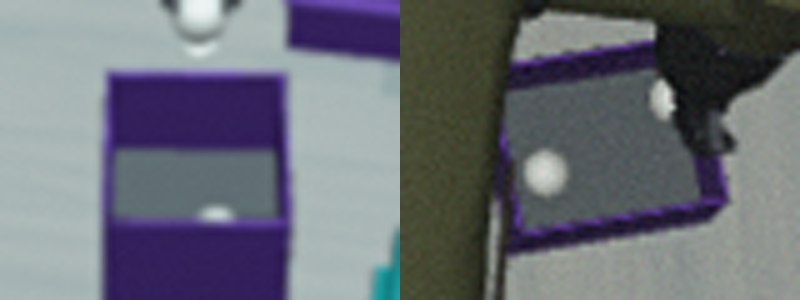

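The knob is still held, at side crop (200,10), over the bin's -y half, and the mate is at top crop (545,172). Lower it.

Call:
drive_tool(
  commands=[
    [[0,0,0],[0,0,2],3],
    [[0,0,0],[0,0,4.5],3],
    [[0,0,0],[0,0,7],3],
    [[0,0,0],[0,0,9],3],
    [[0,0,0],[0,0,10.5],3],
    [[0,0,0],[0,0,11.6],3],
    [[0,0,0],[0,0,12.2],3],
    [[0,0,0],[0,0,12.4],3],
  ],
)

```text
time: 6.78
ee_pos: [0.5647, -0.2778, 0.0623]
ee_rot: [0.756, -0.654, 0.0, 0.0]
contact_force: [0.8, -0.8, -1.1]
grip_width: 0.0318
grasp_force: 28.0
```

Call:
drive_tool(
  commands=[
    [[0,0,0],[0,0,0.2],3],
    [[0,0,0],[0,0,0.4],3],
    [[0,0,0],[0,0,0.6],3],
    [[0,0,0],[0,0,0.7],3],
    [[0,0,0],[0,0,0.7],3],
  ],
)

```text
time: 7.4
ee_pos: [0.5645, -0.2778, 0.0551]
ee_rot: [0.756, -0.654, 0.0, 0.0]
contact_force: [0.7, -0.3, -0.4]
grip_width: 0.0316
grasp_force: 28.0
```

Call:
drive_tool(
  commands=[
    [[0,0,0],[0,0,0.15],3],
    [[0,0,0],[0,0,0.3],3],
    [[0,0,0],[0,0,0.4],3],
    [[0,0,0],[0,0,0.4],3],
  ],
)

```text
time: 7.9
ee_pos: [0.5645, -0.2777, 0.051]
ee_rot: [0.756, -0.654, -0.0, 0.0]
contact_force: [-0.2, -0.2, -0.6]
grip_width: 0.0315
grasp_force: 28.0
```

Call:
drive_tool(
  commands=[
    [[0,0,0],[0,0,0.15],3],
    [[0,0,0],[0,0,0.3],3],
    [[0,0,0],[0,0,0.3],3],
  ],
)

```text
time: 8.28
ee_pos: [0.5644, -0.2777, 0.048]
ee_rot: [0.756, -0.654, -0.0, 0.0]
contact_force: [-0.2, 0.0, -0.0]
grip_width: 0.0314
grasp_force: 28.0
```

Call:
drive_tool(
  commands=[
    [[0,0,0],[0,0,0.15],3],
    [[0,0,0],[0,0,0.3],3],
    [[0,0,0],[0,0,0.3],3],
  ],
)

```text
time: 8.65
ee_pos: [0.5647, -0.2778, 0.0456]
ee_rot: [0.756, -0.654, 0.0, 0.0]
contact_force: [-0.7, 0.1, 1.6]
grip_width: 0.0316
grasp_force: 28.7
```

Contact is starting on the foam floor, so I'll release gently and rise.

Call:
drive_tool(
  commands=[
    [[0,0,0],[0,0,0],3],
    [[0,0,0],[0,0,0],3.5],
    [[0,0,0],[0,0,0],4],
    [[0,0,0],[0,0,0],5],
    [[0,0,0],[0,0,0],6],
    [[0,0,0],[0,0,0],6],
    [[0,0,0],[0,0,0],6],
  ],
)

```text
time: 9.52
ee_pos: [0.5646, -0.2778, 0.0452]
ee_rot: [0.756, -0.654, 0.0, 0.0]
contact_force: [-0.2, -0.4, 0.2]
grip_width: 0.0598
grasp_force: 0.0
```

Call:
drive_tool(
  commands=[
    [[0,0,0],[0,0,-1],6],
    [[0,0,0],[0,0,-3],6],
    [[0,0,0],[0,0,-6],6],
    [[0,0,0],[0,0,-10],6],
    [[0,0,0],[0,0,-14],6],
    [[0,0,0],[0,0,-16],6],
    [[0,0,0],[0,0,-16],0],
  ],
)

```text
time: 10.4
ee_pos: [0.5652, -0.2779, 0.2075]
ee_rot: [0.756, -0.654, 0.002, -0.001]
contact_force: [0.2, 0.0, -0.3]
grip_width: 0.0429
grasp_force: 0.0
```

```bash
python3 - <<'E'
from m import *
o=arm.get_obs();print(o["ee_pos"],o["ee_rot"],o["grip_width"],o["qpos"])
im,de=snap("side","side5");t,_=snap("top","top5")
cv2.imwrite("pics/g5.png",np.hstack([big((290,145),im),big((334,210),t)]))
E
```

```text
[ 0.56521109 -0.2779399   0.20752694] [ 0.75606255 -0.65449672  0.00163927 -0.00087905] 0.0429097123983049 [-1.39567977e-01  1.14725300e-01  1.34845709e-01  3.03753834e-04
 -1.58720897e+00  2.83333312e-01]
```

View pics/g5.png

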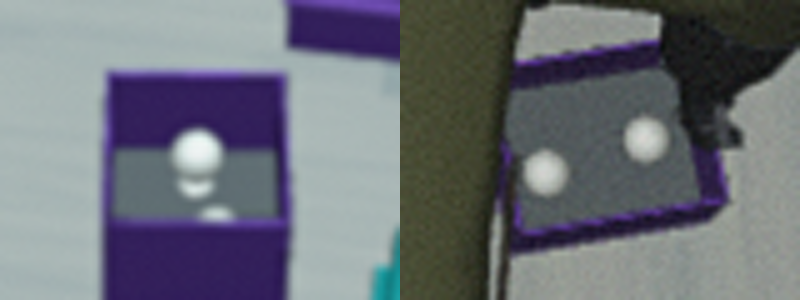

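Both knobs stand in the bin, at top crop (545,172) and (645,140). Next is the wheel: face grids and ridge phase from the first images.

```bash
python3 - <<'E'
from m import *
C=(.554,.260)
for n in("top","side"):
    d=np.load(f"/tmp/{n}0.npz");W=cloud(n,d["de"]);q=W.reshape(-1,3);ex=np.array([.998,.061])
    r=(q[:,:2]-C);x=r@ex;y=r@[-.061,.998];z=q[:,2]-.045
    k=(abs(y)<.014)&(np.hypot(x,z)<.05)&(z>.008)
    th=np.degrees(np.arctan2(x[k],z[k]));R=np.hypot(x,z)[k]*1000
    print(n,[(a,round(float(np.mean(R[abs(th-a)<4])),1),int((abs(th-a)<4).sum())) for a in range(-64,65,8)])
    g=cv2.cvtColor(strip(n,d["im"]),cv2.COLOR_BGR2GRAY)
    g=cv2.resize(g,(33,9),interpolation=cv2.INTER_AREA)
    print("deg",[80-5*i-2 for i in range(33)]);print("\n".join(" ".join(f"{v:3d}" for v in row) for row in g))
E
```

```text
top [(-64, 35.1, 6), (-56, 36.3, 6), (-48, 35.5, 4), (-40, 36.3, 14), (-32, 32.8, 7), (-24, 29.0, 8), (-16, 33.4, 7), (-8, 35.5, 7), (0, 34.3, 11), (8, 35.2, 5), (16, 33.9, 12), (24, 30.7, 4), (32, 35.3, 6), (40, 36.4, 10), (48, 32.7, 6), (56, 21.2, 1), (64, 24.4, 1)]
deg [78, 73, 68, 63, 58, 53, 48, 43, 38, 33, 28, 23, 18, 13, 8, 3, -2, -7, -12, -17, -22, -27, -32, -37, -42, -47, -52, -57, -62, -67, -72, -77, -82]
 86  86  86  86  86  86  84  82  82  85  91  99  98  90  90  90  85  85  82  90 108 111 100  86  79  72  68  69  77  87  91  88  84
 85  85  84  83  81  79  79  80  82  85 101 122 122 105  99 104 105  89  76 100 145 148 106  69  68  67  64  62  71  88  95  85  73
 88  89  88  87  84  79  71  64  66  78 101 125 130 118 102 105 106  85  86 121 162 162 102  52  53  62  68  64  73  90  94  81  67
 94  95  95  94  92  86  77  75  87 106 116 119 128 135 133 123 102  85 100 132 159 154  98  60  64  69  67  59  65  79  83  76  70
 90  88  87  85  84  81  80  88 107 120 102  84  99 133 154 128  93  82  99 131 158 153 104  74  73  71  61  50  47  52  56  58  62
 79  78  78  77  77  
[... 1419 characters left out ...]
  93  91  88  84  86  89  84  78  80  86
 93  93  92  92  92  97 113 133 149 146 130 131 161 185 179 148 115  95 112 162 184 154 107  91  92  88  84  79  72  67  71  80  87
 96  93  93  95  94  92  93 104 127 150 159 155 158 167 163 139 106  88 116 172 185 148 100  85  89  87  77  65  60  66  76  84  90
105 102  99  96  96  95  91  85  96 128 166 176 155 127 118 118 105  93 122 174 186 149 102  86  90  86  74  66  69  78  85  89  93
111 112 113 111 108 106 105 103 103 118 152 175 161 127 111 116 116 112 135 176 186 154 117 104 101  94  87  87  90  91  90  93  97
111 113 118 122 124 123 121 122 124 126 138 153 157 145 134 129 130 132 145 165 170 154 137 126 118 113 112 113 107  99  95  97 100
```

Ridges are at about +1° and ±45°. The face at +23.5° has five dots (centre plus corners). The one at -21.5° has two full columns, so six. The wheel is therefore at about 248° with counter +x along world +x, and its top must move about 158° toward -x. I'll head to the counter with the fingers shut.

Call:
drive_tool(
  commands=[
    [[0,0,-6],[-3.5,-0.5,0],0],
    [[0,0,-13],[-8,-1.3,0],0],
    [[0,0,-20],[-12.5,-2,0],0],
    [[0,0,-27],[-17,-2.7,0],0],
    [[0,0,-34],[-21.5,-3.5,0],0],
    [[0,0,-41],[-26,-4.2,0],0],
    [[0,0,-48],[-30.5,-5,0],0],
    [[0,0,-55],[-35,-5.7,0],0],
  ],
)

```text
time: 11.5
ee_pos: [0.57, 0.0782, 0.2031]
ee_rot: [0.973, -0.229, -0.001, 0.001]
contact_force: [0.5, -0.6, -0.4]
grip_width: -0.0004
grasp_force: 0.0
```

Call:
drive_tool(
  commands=[
    [[0,0,0],[0,0,0],0],
    [[0,0,0],[0,0,0],0],
  ],
)

```text
time: 11.75
ee_pos: [0.5703, 0.0766, 0.2038]
ee_rot: [0.973, -0.232, -0.001, 0.001]
contact_force: [-0.2, 0.1, -0.3]
grip_width: 0.0003
grasp_force: 0.0
```

Call:
drive_tool(
  commands=[
    [[0,0,-6],[-1.6,-3.3,0],0],
    [[0,0,-12],[-3.2,-6.7,0],0],
    [[0,0,-18],[-4.8,-10,0],0],
    [[0,0,-24],[-6.4,-13.4,2],0],
    [[0,0,-30],[-8,-16.6,4],0],
    [[0,0,-30.3],[-8,-16.6,5.4],0],
    [[0,0,-30.3],[-8,-16.6,5.4],0],
  ],
)

```text
time: 12.62
ee_pos: [0.5738, 0.2595, 0.1494]
ee_rot: [1.0, 0.03, -0.001, 0.001]
contact_force: [0.3, 0.1, 1.1]
grip_width: 0.0001
grasp_force: 0.0
```

Call:
drive_tool(
  commands=[
    [[0,0,0],[0,-0.15,2],0],
    [[0,0,0],[0,-0.15,4],0],
    [[0,0,0],[0,-0.15,4.7],0],
    [[0,0,0],[0,-0.15,4.7],0],
    [[0,0,0],[-0.5,-0.15,4.7],0],
    [[0,0,0],[-1.0,-0.15,4.7],0],
    [[0,0,0],[-1.0,-0.15,4.7],0],
  ],
)

```text
time: 13.5
ee_pos: [0.5639, 0.2622, 0.1048]
ee_rot: [1.0, 0.031, 0.0, -0.0]
contact_force: [0.4, 0.8, 0.4]
grip_width: 0.0
grasp_force: 0.0
```

Call:
drive_tool(
  commands=[
    [[0,0,0],[-0.5,0,0],0],
    [[0,0,0],[-1.0,0,0],0],
    [[0,0,0],[-1.2,0,0],0],
  ],
)

```text
time: 13.88
ee_pos: [0.5517, 0.2612, 0.1042]
ee_rot: [1.0, 0.031, 0.0, 0.0]
contact_force: [0.4, -0.5, 0.3]
grip_width: -0.0003
grasp_force: 0.0
```

Call:
drive_tool(
  commands=[
    [[0,0,0],[0,0,0.22],0],
    [[0,0,0],[-0.15,0,0.22],0],
    [[0,0,0],[-0.15,0,0.22],0],
    [[0,0,0],[0.3,0,-1],0],
    [[0,0,0],[1.5,0,-2],0],
    [[0,0,0],[3.5,0,-6],0],
    [[0,0,0],[3.5,0,-10],0],
    [[0,0,0],[3.5,0,-10],0],
  ],
)

```text
time: 14.88
ee_pos: [0.5891, 0.2638, 0.2098]
ee_rot: [1.0, 0.031, 0.004, -0.002]
contact_force: [-0.5, 0.3, -0.5]
grip_width: 0.0002
grasp_force: 0.0
```

```bash
cat > w.py <<'E'
from m import *
import sys
o=arm.get_obs();print(o["ee_pos"],o["contact_force"])
tag=sys.argv[1]
for n in("side","top"):
    im,_=snap(n,n+tag)
    g=cv2.cvtColor(strip(n,im),cv2.COLOR_BGR2GRAY); g=cv2.resize(g,(33,9),interpolation=cv2.INTER_AREA)
    print(n," ".join(f"{80-5*i-2:3d}" for i in range(33)));print("\n".join(" "*5+" ".join(f"{v:3d}" for v in row) for row in g[1:8]))
E
python3 w.py 6
```

```text
[0.58909668 0.26376611 0.20976896] [-0.51374678  0.32023395 -0.53647737]
side  78  73  68  63  58  53  48  43  38  33  28  23  18  13   8   3  -2  -7 -12 -17 -22 -27 -32 -37 -42 -47 -52 -57 -62 -67 -72 -77 -82
      94  97  98  99  98 100  99 103 119 149 176 178 156 133 130 137 144 143 150 176 196 189 164 142 128 122 115 106 101 102 104 104 100
      91  92  95  99 102 107 111 109 107 119 148 166 153 126 117 126 133 124 129 167 195 175 130 101  93  94  90  89  96 101  98  93  92
      97  94  93  96 101 111 127 140 142 130 128 148 169 170 159 147 136 122 127 166 194 170 121 100  98  93  88  92  94  90  84  85  91
      98  98  98  96  97 103 120 141 157 154 138 138 169 193 187 157 120  99 118 170 193 161 113  97  97  94  90  85  77  72  76  85  93
     102  98  97 100  99  96  98 110 136 159 167 162 165 175 170 145 111  93 122 180 194 155 106  91  95  92  82  69  63  69  80  90  96
     111 109 105 100 100 100  96  90 101 135 174 185 162 134 125 124 111  99 128 182 196 158 108  90  96  92  78  69  73  82  90  95 100
     117 118 119 118 113 111 111 108 107 124 160 183 169 134 118 122
[... 463 characters left out ...]
 96 100  84  67
      93  93  93  92  90  85  79  80  95 115 122 122 132 141 140 127 107  92 102 136 165 157  96  60  68  72  70  62  69  85  88  79  70
      91  90  89  87  85  82  82  92 115 130 110  87  98 133 159 134  99  86 101 133 161 155 101  71  73  69  59  49  49  55  58  57  60
      84  83  83  82  80  78  78  85  99 105  91  85 103 122 126 111  98  97 106 138 167 163 126  93  76  67  56  49  50  53  52  51  57
      81  80  79  77  74  72  70  69  70  78  91 106 113  91  72  83  88  80  81 119 159 154 112  83  71  69  60  55  58  62  62  61  66
      75  75  74  72  71  71  73  74  78  92 110 123 121 101  86  90  81  84  97 114 145 142 100  78  76  85  87  84  80  77  74  74  77
```

The wheel pattern is unchanged, so the fingertips passed above the ridge. The ball was also gripped higher than planned, so the real tips stand higher than assumed. I'll touch down on the hub to find their height.

Call:
drive_tool(
  commands=[
    [[0,0,0],[-1.7,0.25,3],0],
    [[0,0,0],[-1.7,0.25,7],0],
    [[0,0,0],[-1.7,0.25,10],0],
    [[0,0,0],[-1.7,0.25,10.6],0],
    [[0,0,0],[-1.7,0.25,10.6],0],
  ],
)

```text
time: 15.6
ee_pos: [0.5703, 0.2597, 0.0984]
ee_rot: [1.0, 0.031, 0.0, 0.0]
contact_force: [-0.1, 0.1, 0.0]
grip_width: -0.0002
grasp_force: 0.0
```

Call:
drive_tool(
  commands=[
    [[0,0,0],[0,0,0.15],0],
    [[0,0,0],[0,0,0.3],0],
    [[0,0,0],[0,0,0.3],0],
  ],
)

```text
time: 15.98
ee_pos: [0.5703, 0.2599, 0.0956]
ee_rot: [1.0, 0.031, 0.0, -0.0]
contact_force: [0.6, -0.4, -0.8]
grip_width: 0.0001
grasp_force: 0.0
```

Call:
drive_tool(
  commands=[
    [[0,0,0],[0,0,0.15],0],
    [[0,0,0],[0,0,0.3],0],
    [[0,0,0],[0,0,0.3],0],
  ],
)

```text
time: 16.35
ee_pos: [0.5701, 0.2597, 0.0919]
ee_rot: [1.0, 0.031, -0.0, 0.0]
contact_force: [-0.4, -0.1, -0.5]
grip_width: 0.0002
grasp_force: 0.0
```

Call:
drive_tool(
  commands=[
    [[0,0,0],[0,0,0.15],0],
    [[0,0,0],[0,0,0.3],0],
    [[0,0,0],[0,0,0.3],0],
  ],
)

```text
time: 16.73
ee_pos: [0.5701, 0.2597, 0.0889]
ee_rot: [1.0, 0.031, -0.0, 0.0]
contact_force: [0.0, -0.7, 0.5]
grip_width: -0.0001
grasp_force: 0.0
```

Call:
drive_tool(
  commands=[
    [[0,0,0],[0,0,0.15],0],
    [[0,0,0],[0,0,0.3],0],
    [[0,0,0],[0,0,0.3],0],
  ],
)

```text
time: 17.1
ee_pos: [0.5701, 0.2598, 0.0859]
ee_rot: [1.0, 0.031, -0.0, 0.0]
contact_force: [0.4, 0.9, -0.3]
grip_width: -0.0002
grasp_force: 0.0
```

```bash
python3 - <<'E'
from m import *
e=arm.get_obs()["ee_pos"];print(e)
K,d,T=cal("side")
im,de=snap("side","side7");W=cloud("side",de)
f=lambda P:cv2.projectPoints(np.array(P,float),cv2.Rodrigues(T[:3,:3])[0],T[:3,3],K,d)[0].squeeze()
u=f([e,e-[0,0,.022],[.554,.26,.085],[.554,.26,.05]]);print(u.round(1))
c=u[0].astype(int);y0,x0=c[1]-28,c[0]-18
print("gray/z(mm)/y(mm)");g=cv2.cvtColor(im,cv2.COLOR_RGB2GRAY)
for v in range(y0,y0+46,2):print(v,"|"," ".join(f"{g[v,x]:3d}/{W[v,x,2]*1000:.0f}" for x in range(x0,x0+36,3)))
E
```

```text
[0.57010064 0.25975934 0.08592649]
[[265.4 251.2]
 [265.5 255.4]
 [270.4 252.1]
 [270.5 258.6]]
gray/z(mm)/y(mm)
223 | 188/-0 189/-0  39/248  22/260  31/270  33/265  31/265  31/270  28/267  19/257 103/233 191/1
225 | 187/3 191/1  55/241  21/251  22/254  25/258  24/259  24/262  21/250  18/241 130/0 185/-4
227 | 187/1 188/-5  99/232  17/245  21/247  21/251  20/260  21/250  21/247  17/237 167/-3 191/-2
229 | 183/0 185/-2 167/-2  30/236  20/240  21/244  21/249  19/242  19/238  69/229 188/5 189/-4
231 | 182/-2 181/2 185/1443 125/228  21/230  21/239  21/231  19/233  51/231 166/-3 189/-7 189/-3
233 | 184/-0 183/-4 184/6 183/1443  36/220  20/224  22/223  24/226 123/4 188/-6 186/2 187/-0
235 | 186/-2 185/-1 187/-1 188/-1  37/186  22/219  21/219  18/200 138/-6 185/-1 185/-9 184/-4
237 | 186/-5 185/2 184/2 186/-4  88/186  51/207  49/205  15/178 161/-5 186/-0 184/3 182/-3
239 | 182/-1 184/3 183/0 182/2  96/168  87/199  69/207  16/161 168/1 186/-3 186/-0 186/3
241 | 184/1 183/-1 183/3 182/5 130/155 115/198  80/160  26/165 170/-2 184/-1 184/-1 184/-4
243 | 186/-3 186/-2 185/-3 185/-8 178/-1 124/19
[... 422 characters left out ...]
85/-5 172/-1 106/55 110/51 108/75 120/71 196/77 108/79 194/71  91/68 113/49
255 | 185/-8 185/-4 173/5 111/48 104/53 109/73 176/74 134/78  96/82 197/75  99/69  99/53
257 | 187/-1 188/-3 184/7 112/48 107/50  98/70 167/73 139/76 135/83 191/74  94/71  74/56
259 | 187/0 186/-3 164/47 111/44 101/45 128/66 138/73 138/65 138/74 152/67 120/69  75/61
261 | 185/-0 186/-1 147/43 113/51 111/54 134/55 136/54 136/54 137/60 138/61 137/57  99/56
263 | 185/-2 193/-2 131/48 113/51 114/45 116/50 118/52 118/49 121/52 123/51 127/46 106/50
265 | 188/0 191/-4 124/49 116/53 116/50 117/49 116/44 114/49 115/48 115/51 112/52 112/51
267 | 189/1 192/-0 101/36  83/44  88/42  93/42  97/44 103/49 108/41 114/50 115/47 113/50
```

The side depth shows the finger back ending near z≈0.10 while the reported TCP is 0.086. The true tips are well behind the nominal overhang, which matches the high grip on the ball. I'll keep feeling down.

Call:
drive_tool(
  commands=[
    [[0,0,0],[0,0,0.2],0],
    [[0,0,0],[0,0,0.4],0],
    [[0,0,0],[0,0,0.4],0],
  ],
)

```text
time: 17.52
ee_pos: [0.5701, 0.2597, 0.0818]
ee_rot: [1.0, 0.031, -0.0, 0.0]
contact_force: [-0.3, -0.3, 0.2]
grip_width: 0.0
grasp_force: 0.0
```

Call:
drive_tool(
  commands=[
    [[0,0,0],[0,0,0.15],0],
    [[0,0,0],[0,0,0.3],0],
    [[0,0,0],[0,0,0.3],0],
  ],
)

```text
time: 17.9
ee_pos: [0.5701, 0.2597, 0.0789]
ee_rot: [1.0, 0.031, -0.0, 0.0]
contact_force: [-0.4, 0.2, -0.2]
grip_width: -0.0002
grasp_force: 0.0
```

Call:
drive_tool(
  commands=[
    [[0,0,0],[0,0,0.15],0],
    [[0,0,0],[0,0,0.25],0],
    [[0,0,0],[0,0,0.25],0],
  ],
)

```text
time: 18.27
ee_pos: [0.5701, 0.2597, 0.0765]
ee_rot: [1.0, 0.031, -0.0, 0.0]
contact_force: [0.1, 0.7, 0.3]
grip_width: 0.0002
grasp_force: 0.0
```

Call:
drive_tool(
  commands=[
    [[0,0,0],[0,0,0.1],0],
    [[0,0,0],[0,0,0.2],0],
    [[0,0,0],[0,0,0.2],0],
  ],
)

```text
time: 18.65
ee_pos: [0.5701, 0.2598, 0.0745]
ee_rot: [1.0, 0.031, -0.0, 0.0]
contact_force: [-0.1, -0.3, 0.6]
grip_width: 0.0002
grasp_force: 0.0
```

Call:
drive_tool(
  commands=[
    [[0,0,0],[0,0,0.1],0],
    [[0,0,0],[0,0,0.2],0],
    [[0,0,0],[0,0,0.2],0],
  ],
)

```text
time: 19.02
ee_pos: [0.5701, 0.2597, 0.0725]
ee_rot: [1.0, 0.031, -0.0, 0.0]
contact_force: [-1.0, -0.5, -0.5]
grip_width: -0.0001
grasp_force: 0.0
```

Call:
drive_tool(
  commands=[
    [[0,0,0],[0,0,0.1],0],
    [[0,0,0],[0,0,0.2],0],
    [[0,0,0],[0,0,0.2],0],
  ],
)

```text
time: 19.4
ee_pos: [0.5702, 0.2598, 0.0706]
ee_rot: [1.0, 0.031, -0.0, 0.0]
contact_force: [-0.2, -0.2, -0.0]
grip_width: 0.0
grasp_force: 0.0
```

```bash
python3 - <<'E'
from m import *
S=[]
for n,c in(("side",(268,250)),("top",(211,212))):
    im,_=snap(n,n+"8"); S.append(big(c,im,48,36))
    K,d,T=cal(n);e=arm.get_obs()["ee_pos"];print(n,cv2.projectPoints(np.array([e,e-[0,0,.022]]),cv2.Rodrigues(T[:3,:3])[0],T[:3,3],K,d)[0].squeeze())
cv2.imwrite("pics/g8.png",np.hstack(S))
E
```

```text
side [[265.43338237 254.13348453]
 [265.53705841 258.20873916]]
top [[209.58738093 208.89924322]
 [210.32082233 210.06255032]]
```

View pics/g8.png

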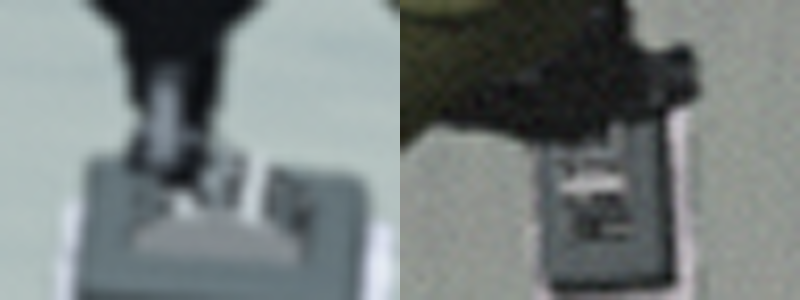

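The side crop shows the fingertip at (172,180), just above the wheel's +x flank. I'll feel down a little further.

Call:
drive_tool(
  commands=[
    [[0,0,0],[0,0,0.1],0],
    [[0,0,0],[0,0,0.2],0],
    [[0,0,0],[0,0,0.2],0],
  ],
)

```text
time: 19.88
ee_pos: [0.571, 0.2599, 0.0699]
ee_rot: [1.0, 0.031, 0.001, -0.0]
contact_force: [0.8, -1.3, 4.6]
grip_width: -0.0004
grasp_force: 2.5
```

Call:
drive_tool(
  commands=[
    [[0,0,0],[0,0,0.1],0],
    [[0,0,0],[0,0,0.2],0],
    [[0,0,0],[0,0,0.2],0],
  ],
)

```text
time: 20.25
ee_pos: [0.5721, 0.26, 0.0695]
ee_rot: [1.0, 0.031, 0.003, -0.001]
contact_force: [1.6, -2.3, 8.9]
grip_width: 0.0004
grasp_force: 4.6
```

Contact at TCP z≈0.070, so the tip is about 8 mm above the TCP. I'll back off 2 mm and push the ridge toward -x.

Call:
drive_tool(
  commands=[
    [[0,0,0],[0,-0.1,-0.55],0],
    [[0,0,0],[0,-0.1,-0.55],0],
    [[0,0,0],[-0.5,-0.1,-0.55],0],
    [[0,0,0],[-1,-0.1,-0.55],0],
    [[0,0,0],[-1.5,-0.1,-0.55],0],
    [[0,0,0],[-1.8,-0.1,-0.5],0],
    [[0,0,0],[-1.8,-0.1,-0.5],0],
  ],
)

```text
time: 21.12
ee_pos: [0.5518, 0.2597, 0.0716]
ee_rot: [1.0, 0.031, -0.0, 0.0]
contact_force: [1.0, -0.7, -0.8]
grip_width: 0.0
grasp_force: 0.0
```

```bash
sed -i 's/for n in("side","top")/for n in("side",)/' w.py; python3 w.py 9
```

```text
[0.55178176 0.25965353 0.07163313] [ 0.95448663 -0.72353482 -0.80988207]
side  78  73  68  63  58  53  48  43  38  33  28  23  18  13   8   3  -2  -7 -12 -17 -22 -27 -32 -37 -42 -47 -52 -57 -62 -67 -72 -77 -82
     113 104  95  94 104 123 139 138 118  87  56  49  73 104 117 107  83  55  38  47  84 124 145 153 160 162 149 125 101  91  92  94  94
     121 122 119 116 115 124 139 144 123  83  48  41  64  93 108 107  87  58  39  47  78 102 106 118 143 155 137 106  87  84  90  94  96
     110 119 128 133 138 144 156 166 159 126  82  60  64  75  81  80  64  42  35  56  86  94  88 111 147 155 130 102  90  87  92  97 101
     100 104 114 128 142 151 160 166 167 151 120  95  89  79  58  43  33  24  33  63  89  93  91 120 154 159 134 105  92  89  95 101 104
     106 102 100 107 124 142 149 146 141 132 118 105 102  90  68  57  55  45  44  66  85  92  98 127 156 158 133 105  92  91  96 102 105
     114 114 110 106 110 125 138 132 116 104 102 101 101  96  98 118 126 102  78  77  85  93  98 118 145 151 128 100  89  92  99 103 103
     119 119 121 122 121 126 137 139 127 111 108 111 119 125 138 167 180 161 132 113 105 103 107 126 149 148 122 100  96 100 101  99  98
```

The bright column moved from -21° to about -45°, so the wheel turned about -23° as planned and is now at about 225°. Three more identical 45° strokes are needed.

Call:
drive_tool(
  commands=[
    [[0,0,0],[0.1,0,-1.3],0],
    [[0,0,0],[2,0,-1.3],0],
    [[0,0,0],[3.5,0,-1.2],0],
    [[0,0,0],[3.5,0,0.1],0],
    [[0,0,0],[3.5,0,0.1],0],
    [[0,0,0],[2.8,0,0.1],0],
    [[0,0,0],[2.1,0,0.05],0],
    [[0,0,0],[1.4,0,0.0],0],
  ],
)

```text
time: 22.18
ee_pos: [0.5657, 0.2608, 0.0725]
ee_rot: [1.0, 0.031, 0.001, -0.0]
contact_force: [1.1, 0.0, -0.1]
grip_width: -0.0002
grasp_force: 0.5
```

Call:
drive_tool(
  commands=[
    [[0,0,0],[-0.6,0,0],0],
    [[0,0,0],[-1.1,0,0],0],
    [[0,0,0],[-1.4,0,0],0],
    [[0,0,0],[-1.4,0,0],0],
  ],
)

```text
time: 22.68
ee_pos: [0.5518, 0.2596, 0.0716]
ee_rot: [1.0, 0.031, -0.0, 0.0]
contact_force: [0.3, 0.0, 0.4]
grip_width: -0.0002
grasp_force: 0.0
```

```bash
python3 w.py 10
```

```text
[0.55184252 0.25963029 0.07159285] [0.25117831 0.01491602 0.36291492]
side  78  73  68  63  58  53  48  43  38  33  28  23  18  13   8   3  -2  -7 -12 -17 -22 -27 -32 -37 -42 -47 -52 -57 -62 -67 -72 -77 -82
     117 117 121 129 139 149 152 142 120  88  57  49  73 105 117 107  79  51  34  45  83 123 144 152 159 161 149 125 101  90  92  95  96
     119 120 119 119 122 133 144 142 121  83  49  42  63  93 109 106  82  53  38  50  82 108 117 133 153 156 132 100  88  91  98 100 100
     110 117 121 121 114 110 119 135 142 120  82  60  64  75  82  78  60  38  38  67 101 122 140 159 165 142 110  98 104 110 110 108 107
      99 104 111 121 126 119 115 124 145 146 120  94  89  78  58  43  32  24  37  73 108 141 171 176 149 118 113 124 127 120 113 110 109
     102  99  99 106 122 137 144 146 155 157 135 109 102  90  68  59  56  44  43  68 100 136 158 146 121 120 136 137 124 110 104 105 108
     111 110 107 104 110 130 154 169 175 170 145 116 102  96  98 118 128 103  76  76  91 111 118 112 121 140 141 119 101  97 100 103 104
     117 117 119 120 120 126 144 162 173 172 152 129 121 126 140 168 181 161 131 112 102 103 107 121 144 149 127 103  97  99  99  97  97
```

The five-dot pattern is now at about -45°, so the wheel is at about 180°. Two more strokes.

Call:
drive_tool(
  commands=[
    [[0,0,0],[0.1,0,-1.3],0],
    [[0,0,0],[2,0,-1.3],0],
    [[0,0,0],[3.5,0,-1.2],0],
    [[0,0,0],[3.5,0,0.1],0],
    [[0,0,0],[3.5,0,0.1],0],
    [[0,0,0],[2.8,0,0.1],0],
    [[0,0,0],[2.1,0,0.05],0],
    [[0,0,0],[1.4,0,0.0],0],
  ],
)

```text
time: 23.72
ee_pos: [0.5657, 0.2608, 0.0725]
ee_rot: [1.0, 0.031, 0.001, -0.0]
contact_force: [1.4, 0.7, 0.8]
grip_width: 0.0002
grasp_force: 0.5
```

Call:
drive_tool(
  commands=[
    [[0,0,0],[-0.6,0,0],0],
    [[0,0,0],[-1.1,0,0],0],
    [[0,0,0],[-1.4,0,0],0],
    [[0,0,0],[-1.4,0,0],0],
  ],
)

```text
time: 24.22
ee_pos: [0.5518, 0.2596, 0.0716]
ee_rot: [1.0, 0.031, -0.0, 0.0]
contact_force: [-0.2, -0.1, 0.2]
grip_width: -0.0001
grasp_force: 0.0
```

Call:
drive_tool(
  commands=[
    [[0,0,0],[0.1,0,-1.3],0],
    [[0,0,0],[2,0,-1.3],0],
    [[0,0,0],[3.5,0,-1.2],0],
    [[0,0,0],[3.5,0,0.1],0],
    [[0,0,0],[3.5,0,0.1],0],
    [[0,0,0],[2.8,0,0.1],0],
    [[0,0,0],[2.1,0,0.05],0],
    [[0,0,0],[1.4,0,0.0],0],
  ],
)

```text
time: 25.22
ee_pos: [0.5658, 0.2608, 0.0725]
ee_rot: [1.0, 0.031, 0.001, -0.0]
contact_force: [1.2, 1.1, 1.0]
grip_width: 0.0002
grasp_force: 0.5
```

Call:
drive_tool(
  commands=[
    [[0,0,0],[-0.6,0,0],0],
    [[0,0,0],[-1.1,0,0],0],
    [[0,0,0],[-1.4,0,0],0],
    [[0,0,0],[-1.4,0,0],0],
  ],
)

```text
time: 25.72
ee_pos: [0.5518, 0.2596, 0.0716]
ee_rot: [1.0, 0.031, -0.0, 0.0]
contact_force: [0.8, -0.4, 0.2]
grip_width: 0.0001
grasp_force: 0.0
```

Call:
drive_tool(
  commands=[
    [[0,0,0],[0.1,0,0],0],
    [[0,0,0],[0.2,0,-2],0],
    [[0,0,0],[0.2,0,-6],0],
    [[0,0,0],[0.2,-2,-11],0],
    [[0,0,0],[5,2,-13],0],
    [[0,0,0],[10,6,-13],0],
    [[0,0,0],[10,10,-13],0],
    [[0,0,0],[10,10,-13],0],
  ],
)

```text
time: 26.72
ee_pos: [0.6593, 0.163, 0.2028]
ee_rot: [1.0, 0.029, 0.0, 0.0]
contact_force: [-0.8, 0.4, 0.8]
grip_width: -0.0004
grasp_force: 0.0
```

```bash
sed -i 's/for n in("side",)/for n in("side","top")/' w.py; python3 w.py 11
```

```text
[0.65931244 0.16300015 0.20281607] [-0.80181834  0.40131119  0.76195214]
side  78  73  68  63  58  53  48  43  38  33  28  23  18  13   8   3  -2  -7 -12 -17 -22 -27 -32 -37 -42 -47 -52 -57 -62 -67 -72 -77 -82
     117 118 120 128 137 151 163 174 175 163 142 136 160 194 211 213 203 173 144 131 129 140 167 186 187 174 153 125 102  92  93  96  96
     122 120 119 119 121 133 149 164 170 160 139 134 163 199 217 221 212 175 132 114 119 140 175 194 192 169 134 100  87  91  99 100 100
     126 127 126 123 115 110 119 140 158 154 136 134 168 202 219 223 219 200 176 153 135 146 182 198 184 146 110  97 104 111 111 108 107
     124 129 133 136 133 121 115 123 145 150 132 127 160 198 217 221 222 220 212 185 147 148 177 182 152 118 112 125 131 125 119 114 110
     118 125 133 141 150 151 148 146 154 156 135 114 132 165 190 208 219 225 222 195 150 140 154 145 121 121 142 152 145 129 118 114 111
     111 117 127 137 150 160 167 173 176 170 144 113 105 117 143 183 213 225 222 198 148 121 115 111 123 151 169 164 146 129 117 111 106
     115 114 119 128 140 153 162 169 173 171 153 130 120 124 140 175
[... 463 characters left out ...]
 66  74  81  87
     100  99  97  95  95  97 101 106 111 112 102  92 106 141 175 183 180 179 170 158 130  96 114 143 145 121 101  91  88  92  94  94  94
      89  88  87  85  82  79  77  79  85  94  98 102 106 136 176 183 182 185 188 184 143  96 110 140 137  87  68  86 102 109 102  91  81
      87  87  87  88  91  94 100 107 113 113 107  99  96 115 144 154 171 185 186 182 139  94 100 120 129 110  91  87  90  91  84  73  64
      91  92  94  98 104 113 123 133 138 130 111  90  79  74  82 104 153 191 193 184 136  88  80  77  86  98  86  70  64  65  68  70  70
      94  94  96 100 104 110 116 123 127 123 111  92  78  79  91 112 149 173 170 156 112  71  56  51  61  80  89  89  86  82  80  81  82
```

The up face has two diagonal dots at about ±13°, with one dot at +45° and three at -45°. The two-dot face is up within a few degrees and the robot is clear, so I'll hand in.

```bash
python3 -c "
from cell import ticket
print(ticket.sign_off())"
```

```text
the job is handed in; nothing more can be done
None
```

The ball knob stands in the bin beside the other one, the tally wheel shows two dots straight up within a few degrees, and the job is handed in at about 27 s; the hand-in returned no verdict.

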